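# Hang the vial carrier on the sprung drip hook and prove it with a tug

### The arm

A 6-joint arm with a two-finger parallel gripper is mounted at the origin on the work surface. World frame = base frame: x ahead of the robot, y to its left, z up, the work surface at z = 0. Lengths are in m, angles in rad, forces in N, time in s.
With the tool pointing down it reaches from about 0.35 to 0.975 m from the base axis. Payload 4.9 kg.
Tool frame: the origin (TCP) lies midway between the tips of the shut fingers; the grasp point (between the pads) lies manip.grip_depth behind it (manip.grip_depth is the distance from the TCP to the grasp point, in m); z points along the fingers, x is the direction in which the jaws open and shut, and the axes are right-handed (so a half turn about z gives the same grasp; the last joint's range is limited). The gripper opens to 85 mm and grips with 20 to 120 N. Pads are 22 mm wide; open, the fingers measure 114 mm over their backs; the gripper's body (76 mm by 85 mm) begins 54 mm behind the grasp point. The pads swing forward as they close: fully open they stand 13 mm farther back than shut.
Start: joints at [1.051, 0.053, 1.613, -0, 1.476, -0.119], TCP at [0.244, 0.575, 0.231] pointing down, gripper open.
Joint ranges: [-3.01, 3.01], [-1.01, 2.22], [0.06, 2.58], [-1.02, 4.17], [0.09, 2.62], [-3.14, 3.14]. Speed limits (rad/s): [2.57, 2.57, 3.14, 3.14, 3.14, 3.14].

### API

Orientations are given as a unit quaternion [w, x, y, z].
In Python, from plant import state, grab_frame, ticket, manip gives the robot as it stands.
- The arm moves only by the tool carry_out, never from a script. Its argument "moves" is a list that holds one entry, the list of rows, each a list of 7 numbers: the turn, a rotation vector about the tool's x, y, z each as a share of 5 degrees, from -1 to 1, then the shift along the tool's x, y, z each as a share of 0.04 m, from -1 to 1, then the gripper command: -1 is shut, 1 is fully open, values between are in proportion. A call has 1 to 8 rows; each row shifts and turns the commanded pose from where the row before left it, along the tool's axes as they then stand; what a row does not reach is not made up. A row lasts 1/12 s, in which the tool goes at most 41.7 mm and 7.16 degrees, less where a joint would pass 70% of its speed; a pose out of reach is approached as far as the arm can. A call with a number of a shift or a turn outside -1 to 1 is refused whole. A call with a gripper value outside its range is refused whole. The fingers move at their own pace and stop on an object; the grip force is fixed at half the most. Time passes only in rows, so rows that do not move let the fingers close. It gives the time, the measured TCP pose, the force and the opening at its end, in the units of the state.
- state(): the state, without advancing time (a new reading comes with each control period).
- grab_frame(name): name is "scene" or "top" or "wrist"; returns a dict with "frame" (384x512x3 uint8, red, green, blue), "z_map" (384x512 float32, m along the optical axis (not along the pixel's ray), 0 where there is no reading), "K" (3x3 intrinsics, pixels), "k1" (the pictures are not rectified: a ray, as slopes to the right and down, at radius r is drawn at 1 + k1 r^2 times it, then the intrinsics apply), "world_from_camera" (4x4, takes a point from camera to world coordinates); the wrist camera has in their place "hand_eye" (4x4, takes a point from camera to tool coordinates, whose origin is the TCP and whose axes are the tool frame's). Camera axes: x right, y down, z forward; pixel columns grow to the right and rows downward; lengths in m; the calibration is good to about 2 mm. A picture is of the moment at which its call begins: read the wrist's pose just before it.
- ticket.job_done(): hands the job in, once; it reports no verdict.
The state is a dict: "time": time; "joint_pos": joint angles; "joint_vel": joint speeds; "joint_efforts": joint torques, N m; "tool_pos": TCP position; "tool_rot": TCP orientation; "contact_force": force on the tool from outside, world axes, zero at the start; "ft_torque": the same for the moment, N m; "gripper_width": opening from 0.0 (shut) to 1.0 (fully open).
Only numpy, scipy, OpenCV 4.12 (cv2) and the standard library are available. Lean on these libraries where they do the work, as an engineer would, in place of code of your own. Each camera call takes 0.05 s, during which the arm holds its last target.

### The job

Pick the vial carrier up by the white stem on its top, lift its wire loop over the upturned tip of the sprung hook (not the plain straight peg on the other stand) and lower it until the top bar of the loop lies in the trough of the hook. While you still hold the stem, confirm that it is held by tugging straight down gently for about half a second, with a pull of roughly 5 to 10 N, never loading the hook with more than about 15 N; then ease off, let go and leave the carrier hanging still and upright. Keep the carrier upright all the while and leave everything else where it is.

Things in the scene. Friction and masses are not known exactly. Their poses are not given: they have to be found in the camera images.
- carrier: vial carrier, 0.16 to 0.29 kg, upright. White tray 84 (x) by 56 (y) by 10 mm, two clear black-capped vials at each end (caps reach 54 mm up). From its middle rises a loop of 6 mm steel wire in the y-z plane: legs at y = -23 and 23 mm, top bar along y, its underside 127 mm up; a white stem stands on the bar. Origin: centre of the tray's underside, z up. Either end may face the hook
- carrier_stem (a point): the place to grip: a point on the axis of the white stem, 165 mm above the carrier's foot. The stem is 16 mm along y, 13 mm along x and reaches from 131 to 186 mm above the foot. Axes as the carrier's. Gripped across its y faces, the fingers stay clear of the hook
- carrier_bar (a point): middle of the underside of the loop's top bar, 38 mm straight below carrier_stem; the spot that comes to lie in the hook's trough. Axes as the carrier's
- stand: the fixed stand with the sprung hook: grey base plate 150 x 100 x 12 mm, 12 mm post up to 250 mm. Origin: on the post's axis at bench level; z up; the hook points along the stand's -x. The hook is an 8 mm steel rod at y = 0: straight arm to x = -79 mm, a trough 6 mm deep centred at x = -93 mm (flat for 16 mm, sloping sides), then a tip curving up to x = -116 mm, 20 mm above the trough's bottom
- trough_nominal (a point): fixed point of the stand (axes as the stand's) above its trough's middle (x = -93, y = 0), 203 mm above the bench. The hook's clamp was set by hand and its true height is NOT reported: the trough's bottom, on which the bar comes to lie, is anywhere from 14 mm below to 14 mm above this point; find it by feel or sight. The hook gives downward on a spring, about 1 mm per 4 N, to a stop at 12 mm
- peg_stand: look-alike fixed stand, not to be used: the same base and post, but a plain straight 8 mm peg, 103 mm long, with no trough and no upturned tip, 205 mm up, along its -x. Origin on the post's axis at bench level. It may stand left or right of the other
- beaker: bystander, to be left alone: glass beaker, 76 mm wide, 95 mm high, between the two stands. Origin: centre of its underside
- amber_bottle: bystander, to be left alone: amber bottle, 72 mm wide, 150 mm high. Origin: centre of its underside
- vial_box: bystander, to be left alone: white open carton with dividers, 100 x 140 x 45 mm. Origin: centre of its underside
- marker: bystander, to be left alone: grey marker pen with a black cap, 125 mm long, 12 mm thick, lying. Origin: centre of its underside
- vial_a: bystander, to be left alone: small clear vial with a white cap, 24 mm wide, 46 mm high. Origin: centre of its underside
- vial_b: bystander, to be left alone: clear vial with a paper label and white cap, 28 mm wide, 56 mm high. Origin: centre of its underside
- solvent_jar: bystander, to be left alone: white jar, 60 mm wide, 80 mm high. Origin: centre of its underside
There are look-alikes about, which are no part of the job. Leave any turquoise look-alike of the stand alone.

How it is judged:
On the way, in this order (a step that is already met when the one before it is completed fails the run):
1. the carrier is lifted and its loop is over the hook, the top bar above or in the trough (x of carrier_bar in the frame of stand between -0.106 and -0.08 m and y of carrier_bar in the frame of stand between -0.016 and 0.016 m and z of carrier_bar in the frame of stand between 0.185 and 0.29 m), for 0.05 s.
2. the carrier hangs on the hook, still held, and is tugged down: more than 6 N on the hook, its own weight included, kept up for 0.3 s (x of carrier_bar in the frame of stand between -0.106 and -0.08 m and y of carrier_bar in the frame of stand between -0.016 and 0.016 m and z of carrier_bar in the frame of stand between 0.172 and 0.224 m and contact force between carrier and stand above 6 N and contact force between the fingers and carrier above 2 N), for 0.3 s.
At the end, for the whole second after the job is handed in: the carrier hangs on the sprung hook by its loop, released and at rest (under 40 mm/s and 0.5 rad/s), within 0.2 rad of upright; the middle of the bar's underside is within 13 mm of the trough along the hook and 16 mm across it, and the hook carries the carrier's weight (x of carrier_bar in the frame of stand between -0.106 and -0.08 m and y of carrier_bar in the frame of stand between -0.016 and 0.016 m and z of carrier_bar in the frame of stand between 0.172 and 0.224 m and contact force between carrier and stand above 0.8 N and linear speed of carrier below 0.04 m/s and angular speed of carrier below 0.5 rad/s and angle between carrier's own z axis and vertical below 0.2 rad); the robot touches nothing.
It fails at once if the carrier loads the hook or its stand with more than 18 N (contact force between carrier and stand above 18 N).
It fails at once if the carrier is tipped by more than 0.6 rad (angle between carrier's own z axis and vertical above 0.6 rad).
It fails at once if a bystander is moved by more than 30 mm (distance of any of beaker, amber_bottle, vial_box, marker, vial_a, vial_b, solvent_jar from where it was at the start of the episode above 0.03 m).
It also fails if it takes over 62 s, if anything falls off the work surface, if the arm or the gripper's body presses on something with over 40 N, if the wrist force passes 120 N, or if a joint passes its speed limit or range.

## Working session

There is one attempt and no reset: what is moved stays moved. The work goes in short steps, Python scripts to look and compute and a tool call to move; the robot and the scene stay as the last step left them, time stands still between calls to the robot, and variables do not carry over. Pictures are saved under pics/ and viewed, and the job is handed in when it is done.

Besides the shell and the picture viewer there is one more tool, called as name(argument=value, ...) on one line, values as JSON. carry_out: Moves the arm, as the interface text tells. Shift numbers are shares of 0.04 m and turn numbers shares of 5 degrees, none past 1 either way. Its arguments: {"type":"object","properties":{"moves":{"type":"array"}},"required":["moves"]}

```bash
mkdir -p pics; ls; cat > h.py <<'E'
import numpy as np,cv2
from plant import state,grab_frame,ticket,manip
def save(n,f): cv2.imwrite('pics/'+n+'.png',f['frame'][:,:,::-1])
E
python3 - <<'E'
from h import *
print(state()); print(manip.grip_depth)
for n in ['scene','top','wrist']:
    f=grab_frame(n); save(n+'0',f); np.savez('pics/'+n+'0.npz',**f); print(n,f['K'],f['k1'],f.get('world_from_camera',f.get('hand_eye')))
E
```

```text
pics
{'time': 0.0, 'joint_pos': array([ 1.05101868e+00,  5.33224979e-02,  1.61427940e+00, -1.28670024e-05,
        1.47601833e+00, -1.18982453e-01]), 'joint_vel': array([-0.000274  ,  0.00078652, -0.00071253,  0.0005805 , -0.00035197,
       -0.00043253]), 'joint_efforts': array([ 1.97557201e-04, -3.93692529e+01, -3.70175064e+01, -1.88415252e-04,
        6.98703006e-03, -2.79246215e-06]), 'tool_pos': array([0.24352585, 0.57492873, 0.23009305]), 'tool_rot': array([ 4.61248109e-04,  8.33711005e-01,  5.52200084e-01, -9.02802788e-04]), 'contact_force': array([0.37299286, 0.05250853, 0.03346158]), 'ft_torque': array([ 0.02579056, -0.0218897 , -0.01326441]), 'gripper_width': 0.9985075927062272}
0.0187
scene [[383.84005406   0.         254.98725804]
 [  0.         383.84005406 188.04278174]
 [  0.           0.           1.        ]] 0.03045160081266655 [[ 0.52025933  0.636049   -0.56988762  1.2460353 ]
 [ 0.85391067 -0.39752637  0.33587103 -0.42582571]
 [-0.01291493 -0.66137316 -0.74994583  1.07109805]
 [ 0.          0.          0.          1.        ]]
top [[413.88845036   0.         261.94662714]
 [  0.         413.88845036 190.32992704]
 [  0.           0.           1.        ]] -0.06084064240964867 [[ 0.01435436 -0.98657516  0.16267578  0.34082072]
 [-0.99958843 -0.01011737  0.02684421 -0.01547674]
 [-0.02483798 -0.16299416 -0.98631434  1.16220041]
 [ 0.          0.          0.          1.        ]]
wrist [[289.44076907   0.         251.5611094 ]
 [  0.         289.44076907 193.36271502]
 [  0.           0.           1.        ]] -0.027972772819062856 [[ 9.99999334e-01 -7.37561582e-04  8.87241487e-04  2.52410904e-04]
 [ 4.80460150e-04  9.65346925e-01  2.60969509e-01 -6.63834132e-02]
 [-1.04897692e-03 -2.60968909e-01  9.65346636e-01 -1.42169990e-01]
 [ 0.00000000e+00  0.00000000e+00  0.00000000e+00  1.00000000e+00]]
```

View pics/scene0.png

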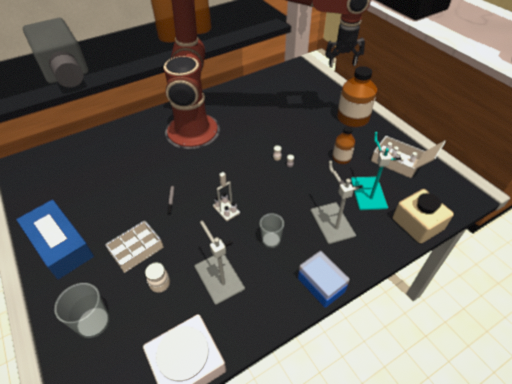

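View pics/top0.png

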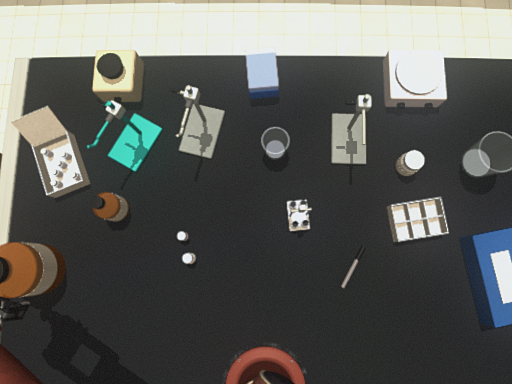

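View pics/wrist0.png

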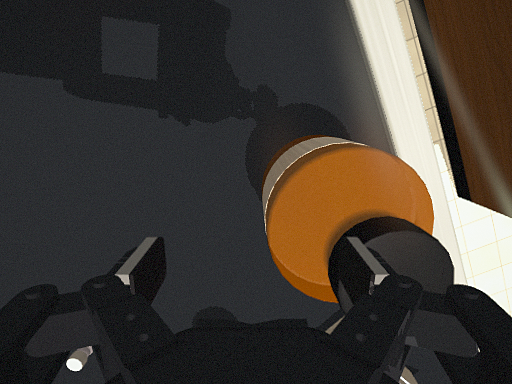

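```bash
python3 - <<'E'
from h import *
a=cv2.imread('pics/top0.png');s=cv2.imread('pics/scene0.png')
def z(im,x0,y0,x1,y1): return cv2.resize(im[y0:y1,x0:x1],(400,300),interpolation=cv2.INTER_CUBIC)
o=np.vstack([np.hstack([z(a,165,75,245,165) ,z(a,320,80,400,170)]),np.hstack([z(s,300,150,380,250),z(s,180,160,260,310)])])
cv2.imwrite('pics/z1.png',o)
E
```

```text
(no output)
```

View pics/z1.png

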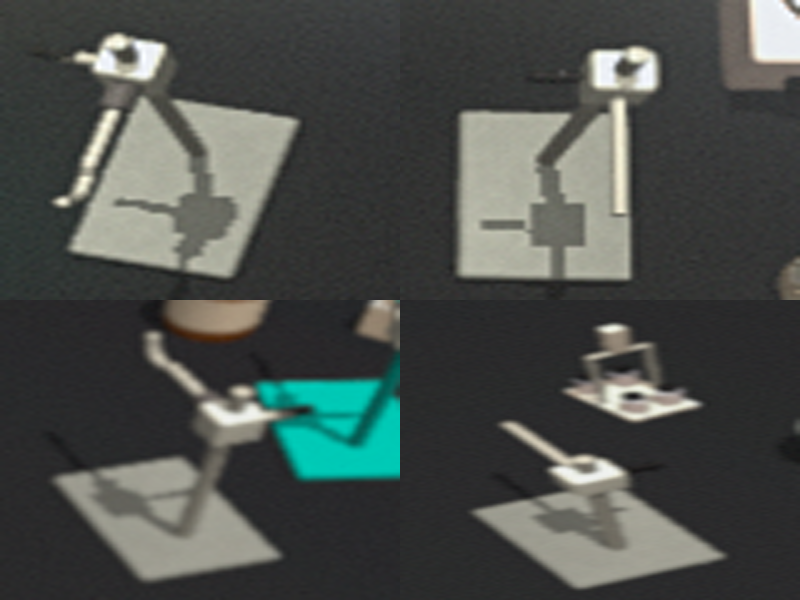

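```bash
cat >> h.py <<'E'
def rays(f):
    K=f['K'];h,w=f['z_map'].shape
    u,v=np.meshgrid(np.arange(w),np.arange(h))
    d=np.array([f['k1'],0,0,0,0])
    # distortion 1+k1 r^2 (OpenCV radial model)
    p=cv2.undistortPoints(np.stack([u,v],-1).reshape(-1,1,2).astype(np.float64),K,d).reshape(h,w,2)
    return p
def cloud(f,T=None):
    T=f['world_from_camera'] if T is None else T
    p=rays(f);z=f['z_map'][...,None]
    P=np.concatenate([p*z,z],-1)
    W=P@T[:3,:3].T+T[:3,3]
    W[f['z_map']<=0]=np.nan
    return W
def proj(f,X,T=None):
    T=f['world_from_camera'] if T is None else T
    c=(np.asarray(X)-T[:3,3])@T[:3,:3]
    r=c[...,:2]/c[...,2:]
    r=r*(1+f['k1']*(r**2).sum(-1,keepdims=True))
    return r*f['K'][0,0]+f['K'][:2,2]
def tmat(s):
    from scipy.spatial.transform import Rotation as R
    q=s['tool_rot'];T=np.eye(4);T[:3,:3]=R.from_quat([q[1],q[2],q[3],q[0]]).as_matrix();T[:3,3]=s['tool_pos'];return T
E
python3 - <<'E'
from h import *
for n in ['top','scene']:
    f=dict(np.load(f'pics/{n}0.npz')); W=cloud(f); f['k1']=float(f['k1'])
    print(n,'ground z', np.nanmedian(W[220:260,200:240,2]) )
    # windows
    wins={'top':{'stand':(165,75,240,165),'carrier':(275,190,325,240)},'scene':{'stand':(305,155,365,250),'carrier':(205,165,245,225)}}[n]
    for k,(a,b,c,d) in wins.items():
        w=W[b:d,a:c].reshape(-1,3); w=w[~np.isnan(w[:,0])]
        for lo,hi in ([(.008,.016),(.03,.15),(.17,.19),(.19,.21),(.21,.235),(.235,.29)] if k=='stand' else [(.006,.014),(.04,.06),(.12,.137),(.14,.2)]):
            m=(w[:,2]>lo)&(w[:,2]<hi); q=w[m]
            if len(q)<2: print(k,lo,len(q));continue
            r=cv2.minAreaRect((q[:,:2]*1000).astype(np.float32)) 
            print(k,lo,len(q),q.mean(0).round(4),q.min(0).round(3),q.max(0).round(3),np.round(r[0],1),np.round(r[1],1),round(r[2],1))
E
```

```text
top ground z -0.0006752699565160114
stand 0.008 1463 [0.7028 0.1925 0.0118] [0.623 0.095 0.008] [0.879 0.258 0.016] [762.8 178.4] [102.  266.8] 75.4
stand 0.03 73 [0.7327 0.1849 0.0945] [0.729 0.181 0.034] [0.738 0.193 0.15 ] [732.7 185.7] [ 7.9 12. ] 16.9
stand 0.17 1
stand 0.19 180 [0.6976 0.1995 0.2049] [0.628 0.169 0.19 ] [0.749 0.241 0.21 ] [696.3 192.4] [123.   69.1] 14.3
stand 0.21 220 [0.7207 0.191  0.2185] [0.625 0.169 0.21 ] [0.751 0.24  0.232] [692.  194.6] [126.3  69. ] 10.6
stand 0.235 33 [0.7352 0.1865 0.2461] [0.731 0.182 0.236] [0.741 0.193 0.252] [736.3 187. ] [11.   9.9] 82.9
carrier 0.006 274 [ 0.4572 -0.0825  0.0095] [ 0.42  -0.117  0.006] [ 0.505 -0.044  0.014] [464.3 -80.3] [88.1 63.5] 6.5
carrier 0.04 167 [ 0.46   -0.0835  0.0508] [ 0.426 -0.111  0.04 ] [ 0.5   -0.059  0.059] [462.8 -83.3] [72.4 49.5] 5.4
carrier 0.12 34 [ 0.462  -0.0843  0.1313] [ 0.457 -0.109  0.125] [ 0.468 -0.059  0.134] [460.8 -83.8] [ 9.3 50.3] 6.4
carrier 0.14 51 [ 0.4607 -0.0835  0.1781] [ 0.456 -0.092  0.142] [ 0.468 -0.076  0.19 ] [461.9 -84.3] [12.1 15.8] 4.5
scene ground z -0.000896
[... 449 characters left out ...]
] 12.7
stand 0.21 123 [0.7331 0.1851 0.2186] [0.631 0.169 0.21 ] [0.757 0.234 0.235] [696.  192.1] [121.6  63.4] 9.8
stand 0.235 22 [0.7408 0.1848 0.244 ] [0.735 0.18  0.236] [0.746 0.191 0.25 ] [740.4 185. ] [10.9  8.3] 36.4
carrier 0.006 127 [ 0.4707 -0.0919  0.009 ] [ 0.328 -0.151  0.006] [0.511 0.023 0.014] [429.6 -36.9] [ 96.4 214.6] 35.2
carrier 0.04 119 [ 0.4691 -0.089   0.0487] [ 0.431 -0.117  0.04 ] [ 0.504 -0.063  0.059] [466.9 -89.5] [71.1 50.4] 5.6
carrier 0.12 29 [ 0.4668 -0.0907  0.1294] [ 0.461 -0.113  0.122] [ 0.472 -0.064  0.135] [466.8 -88.4] [10.6 49.3] 0.2
carrier 0.14 65 [ 0.4683 -0.09    0.1658] [ 0.458 -0.097  0.14 ] [ 0.474 -0.08   0.188] [465.8 -88.8] [15.9 17.3] 1.3
```

carry_out(moves=[[[0,0,0,0,0,-1,1],[0,0,0,0,0,-1,1],[0,0,0,0,0,-1,1],[0,0,0,0,0,-1,1],[0,0,0,-0.3,0.93,0,1],[0,0,0,-0.3,0.93,0,1],[0,0,0,-0.3,0.93,0,1],[0,0,0,-0.3,0.93,0,1]]])

```text
time: 0.82
tool_pos: [0.3629, 0.4721, 0.3913]
tool_rot: [0.0, 0.833, 0.553, 0.0]
contact_force: [0.1, -0.1, 0.2]
gripper_width: 1.003
```

carry_out(moves=[[[0,0,0,-0.3,0.93,0,1],[0,0,0,-0.3,0.93,0,1],[0,0,0,-0.3,0.93,0,1],[0,0,0,-0.3,0.93,0,1],[0,0,0,-0.3,0.93,0,1],[0,0,0,-0.3,0.93,0,1],[0,0,0,-0.3,0.93,0,1],[0,0,0,-0.3,0.93,0,1]]])

```text
time: 1.48
tool_pos: [0.5998, 0.2671, 0.3908]
tool_rot: [-0.0, 0.834, 0.552, -0.0]
contact_force: [0.4, 0.7, 0.5]
gripper_width: 0.997
```

carry_out(moves=[[[0,0,0,-0.3,0.93,0,1],[0,0,0,0,0,0,1],[0,0,0,0,0,0,1],[0,0,0,0,0,0,1]]])

```text
time: 1.82
tool_pos: [0.628, 0.2433, 0.3908]
tool_rot: [-0.0, 0.834, 0.552, -0.0]
contact_force: [0.3, 0.2, 0.9]
gripper_width: 0.994
```

```bash
python3 - <<'E'
from h import *
s=state();T=tmat(s);f=grab_frame('wrist');save('w1',f);np.savez('pics/w1.npz',T=T@f['hand_eye'],**f)
W=cloud(f,T@f['hand_eye'])
w=W.reshape(-1,3);w=w[~np.isnan(w[:,0])]
print(len(w),np.percentile(w[:,2],[1,5,50,95,99]))
for lo,hi in [(.008,.016),(.18,.19),(.19,.20),(.2,.21),(.21,.22),(.22,.232),(.24,.28)]:
    q=w[(w[:,2]>lo)&(w[:,2]<hi)&(np.hypot(w[:,0]-.7,w[:,1]-.2)<.14)]
    if len(q)>2:
        r=cv2.minAreaRect((q[:,:2]*1000).astype(np.float32)); print(lo,len(q),q.mean(0).round(4),np.round(r[0],1),np.round(r[1],1),round(r[2],1))
E
```

```text
195848 [-7.51548922e-01 -2.92329625e-03  6.80638873e-04  4.79481518e-01
  4.89763352e-01]
0.008 3708 [0.6998 0.2095 0.0115] [717.  240.2] [192.3 149.4] 76.4
0.19 59 [0.7085 0.2014 0.1964] [697.5 199.8] [112.4  56.7] 12.9
0.2 650 [0.6962 0.2072 0.2064] [697.6 200.2] [120.4  59.4] 12.1
0.21 365 [0.7167 0.1999 0.2135] [691.7 196. ] [128.   67.4] 10.5
0.22 478 [0.726  0.1908 0.2226] [686.9 200.7] [ 31.  129.9] 75.0
0.24 117 [0.7342 0.1884 0.2477] [735.6 188.3] [12.2 11. ] 12.7
```

View pics/w1.png

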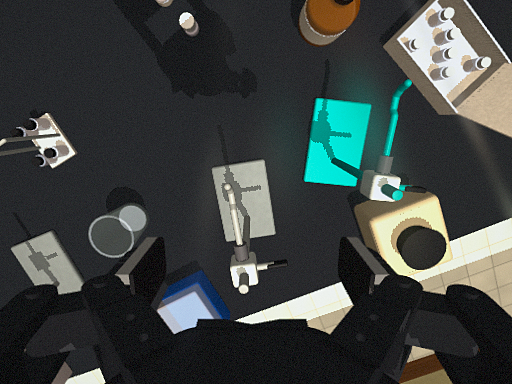

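```bash
python3 - <<'E'
from h import *
d=dict(np.load('pics/w1.npz'));T=d['T'];d['k1']=float(d['k1'])
W=cloud(d,T)
sub=W[170:300,205:300].reshape(-1,3);sub=sub[sub[:,2]>0.17]
post=sub[sub[:,2]>.24]; print('post top',post.mean(0),post[:,2].max(), (post.min(0)+post.max(0))/2)
# hook rod points: away from post
O=np.array([.7355,.1885])
q=sub[np.hypot(sub[:,0]-O[0],sub[:,1]-O[1])>.035]
vx,vy,x0,y0=cv2.fitLine(q[:,:2].astype(np.float32),cv2.DIST_HUBER,0,.001,.001).ravel()
if vx<0: vx,vy=-vx,-vy
print('dir yaw',np.degrees(np.arctan2(vy,vx)),'pt',x0,y0)
n=np.array([-vy,vx]);e=np.array([vx,vy])
print('post offset lateral',(O-[x0,y0])@n,'post center lateral',(post[:,:2].mean(0)-[x0,y0])@n)
t=(q[:,:2]-O)@e; l=(q[:,:2]-[x0,y0])@n
for a in np.arange(-.128,-.03,.005):
    m=(t>=a)&(t<a+.005)
    if m.sum(): print(f'{a:.3f}',m.sum(),'zmed %.4f z90 %.4f lat %.4f w %.4f'%(np.median(q[m,2]),np.percentile(q[m,2],90),np.median(l[m]),np.ptp(l[m])))
im=cv2.resize(d['frame'][165:305,190:310,::-1],(720,600)[::1] if 0 else (514,600),interpolation=cv2.INTER_CUBIC)
cv2.imwrite('pics/z2.png',im)
# plate
g=W[150:250,195:285].reshape(-1,3); g=g[(g[:,2]>.007)&(g[:,2]<.016)]
r=cv2.minAreaRect((g[:,:2]*1000).astype(np.float32)); print(r,np.median(g[:,2]))
gd=W[100:150,230:290,2];print('ground',np.nanmedian(gd))
E
```

```text
post top [0.73422845 0.18844341 0.24770665] 0.2511708840840784 [0.73591717 0.18785007 0.2457727 ]
dir yaw 10.358609 pt 0.681211 0.21144216
post offset lateral -0.032329865929262055 post center lateral -0.032156899725686264
-0.108 18 zmed 0.2203 z90 0.2217 lat 0.0135 w 0.0062
-0.103 27 zmed 0.2207 z90 0.2224 lat 0.0133 w 0.0086
-0.098 18 zmed 0.2081 z90 0.2156 lat 0.0111 w 0.0085
-0.093 27 zmed 0.2019 z90 0.2043 lat 0.0075 w 0.0099
-0.088 28 zmed 0.2016 z90 0.2026 lat 0.0058 w 0.0092
-0.083 30 zmed 0.2018 z90 0.2030 lat 0.0033 w 0.0089
-0.078 37 zmed 0.2056 z90 0.2080 lat 0.0013 w 0.0098
-0.073 30 zmed 0.2076 z90 0.2090 lat -0.0003 w 0.0094
-0.068 30 zmed 0.2076 z90 0.2086 lat -0.0036 w 0.0089
-0.063 28 zmed 0.2076 z90 0.2085 lat -0.0056 w 0.0092
-0.058 30 zmed 0.2076 z90 0.2091 lat -0.0078 w 0.0101
-0.053 28 zmed 0.2077 z90 0.2088 lat -0.0101 w 0.0100
-0.048 27 zmed 0.2078 z90 0.2091 lat -0.0122 w 0.0089
-0.043 26 zmed 0.2079 z90 0.2087 lat -0.0146 w 0.0085
-0.038 36 zmed 0.2077 z90 0.2087 lat -0.0183 w 0.0137
-0.033 9 zmed 0.2069 z90 0.2090 lat -0.0150 w 0.0059
((706.14697265625, 195.02597045898438), (100.02742004394531, 149.4920196533203), 76.22901153564453) 0.011529344865751301
ground -0.00038036687727116547
```

View pics/z2.png

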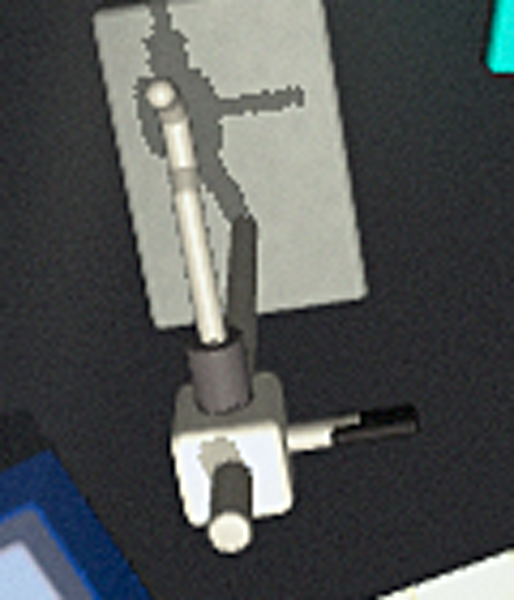

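```bash
python3 - <<'E'
from h import *
d=dict(np.load('pics/w1.npz'));T=d['T'];d['k1']=float(d['k1'])
W=cloud(d,T)
sub=W[170:300,205:300].reshape(-1,3);sub=sub[sub[:,2]>0.17]
O=np.array([.7355,.1885])
c,s=np.cos(np.radians(-13.8)),np.sin(np.radians(-13.8))
e=np.array([c,s]);n=np.array([-s,c])
t=(sub[:,:2]-O)@e;l=(sub[:,:2]-O)@n
m=(t<-.035)&(abs(l)<.02);q=sub[m]
vx,vy,x0,y0=cv2.fitLine(q[:,:2].astype(np.float32),cv2.DIST_HUBER,0,.001,.001).ravel()
if vx<0: vx,vy=-vx,-vy
print('dir yaw',np.degrees(np.arctan2(vy,vx)),'pt',x0,y0)
e=np.array([vx,vy]);n=np.array([-vy,vx]); p0=np.array([x0,y0])
post=sub[sub[:,2]>.24];print('post lat',(post[:,:2].mean(0)-p0)@n)
t=(q[:,:2]-O)@e;l=(q[:,:2]-p0)@n
for a in np.arange(-.128,-.03,.004):
    k=(t>=a)&(t<a+.004)
    if k.sum(): print(f'{a+.002:.3f}',k.sum(),'zmed %.4f z80 %.4f lat %.4f [%.4f %.4f]'%(np.median(q[k,2]),np.percentile(q[k,2],80),np.median(l[k]),l[k].min(),l[k].max()))
E
```

```text
dir yaw -14.049165 pt 0.66244054 0.20611772
post lat 0.000281197953996937
-0.114 23 zmed 0.2206 z80 0.2215 lat -0.0002 [-0.0036 0.0030]
-0.110 20 zmed 0.2211 z80 0.2221 lat 0.0004 [-0.0038 0.0034]
-0.106 11 zmed 0.2113 z80 0.2162 lat 0.0019 [-0.0034 0.0033]
-0.102 17 zmed 0.2056 z80 0.2077 lat -0.0000 [-0.0036 0.0036]
-0.098 19 zmed 0.2016 z80 0.2024 lat 0.0002 [-0.0044 0.0031]
-0.094 24 zmed 0.2016 z80 0.2022 lat -0.0002 [-0.0045 0.0035]
-0.090 20 zmed 0.2015 z80 0.2024 lat -0.0003 [-0.0039 0.0035]
-0.086 24 zmed 0.2022 z80 0.2034 lat -0.0002 [-0.0041 0.0032]
-0.082 27 zmed 0.2056 z80 0.2076 lat 0.0002 [-0.0035 0.0035]
-0.078 22 zmed 0.2076 z80 0.2082 lat 0.0003 [-0.0040 0.0034]
-0.074 21 zmed 0.2077 z80 0.2086 lat 0.0001 [-0.0035 0.0035]
-0.070 21 zmed 0.2077 z80 0.2083 lat -0.0002 [-0.0039 0.0032]
-0.066 21 zmed 0.2075 z80 0.2081 lat 0.0000 [-0.0041 0.0035]
-0.062 21 zmed 0.2069 z80 0.2086 lat 0.0004 [-0.0034 0.0030]
-0.058 20 zmed 0.2079 z80 0.2087 lat -0.0003 [-0.0042 0.0036]
-0.054 22 zmed 0.2077 z80 0.2083 lat 0.0003 [-0.0036 0.0037]
-0.050 23 zmed 0.2079 z80 0.2086 lat 0.0000 [-0.0041 0.0036]
-0.046 17 zmed 0.2078 z80 0.2087 lat 0.0000 [-0.0037 0.0037]
-0.042 18 zmed 0.2079 z80 0.2085 lat 0.0003 [-0.0041 0.0035]
-0.038 21 zmed 0.2078 z80 0.2084 lat 0.0002 [-0.0039 0.0037]
-0.034 5 zmed 0.2078 z80 0.2084 lat -0.0002 [-0.0042 0.0034]
```

carry_out(moves=[[[0,0,0,-0.92,-0.06,0,1],[0,0,0,-0.92,-0.06,0,1],[0,0,0,-0.92,-0.06,0,1],[0,0,0,-0.92,-0.06,0,1],[0,0,0,-0.92,-0.06,0,1],[0,0,0,-0.92,-0.06,0,1],[0,0,0,-0.92,-0.06,0,1],[0,0,0,-0.92,-0.06,0,1]]])

```text
time: 2.53
tool_pos: [0.4941, -0.0201, 0.3918]
tool_rot: [0.0, 0.833, 0.553, 0.001]
contact_force: [0.9, -0.6, 0.4]
gripper_width: 1.0
```

carry_out(moves=[[[0,0,0,-0.92,-0.06,0,1],[0,0,0,-0.92,-0.06,0,1],[0,0,-0.95,0,0,0.3,1],[0,0,-0.95,0,0,0.3,1],[0,0,-0.95,0,0,0.2,1],[0,0,-0.95,0,0,0,1],[0,0,-0.95,0,0,0,1],[0,0,-0.95,0,0,0,1]]])

```text
time: 3.2
tool_pos: [0.4622, -0.0848, 0.3594]
tool_rot: [0.0, 0.67, 0.743, 0.0]
contact_force: [-0.1, 0.1, 0.1]
gripper_width: 0.999
```

carry_out(moves=[[[0,0,0,0,0,0,1],[0,0,0,0,0,0,1],[0,0,0,0,0,0,1]]])

```text
time: 3.45
tool_pos: [0.4624, -0.0856, 0.3596]
tool_rot: [0.0, 0.672, 0.74, 0.0]
contact_force: [0.7, 0.7, -0.5]
gripper_width: 1.002
```

```bash
python3 - <<'E'
from h import *
s=state();T=tmat(s);f=grab_frame('wrist');save('w2',f);np.savez('pics/w2.npz',T=T@f['hand_eye'],tool=T,**f)
W=cloud(f,T@f['hand_eye'])
w=W.reshape(-1,3);w=w[np.hypot(w[:,0]-.464,w[:,1]+.086)<.07]
for lo,hi in [(.006,.013),(.045,.06),(.124,.137),(.14,.18),(.181,.192)]:
    q=w[(w[:,2]>lo)&(w[:,2]<hi)]
    if len(q)>2:
        r=cv2.minAreaRect((q[:,:2]*1000).astype(np.float32)); print(lo,len(q),q.mean(0).round(4),np.round(r[0],1),np.round(r[1],1),round(r[2],1))
E
```

```text
0.006 799 [ 0.454  -0.0862  0.0096] [462.6 -85.8] [83.7 54.7] 6.2
0.045 339 [ 0.4569 -0.086   0.0534] [462.6 -85.7] [70.2 50.2] 5.9
0.124 126 [ 0.4622 -0.0861  0.1317] [461.4 -85.2] [ 8.4 50.9] 4.8
0.14 71 [ 0.4565 -0.0859  0.1615] [457.1 -85.7] [ 2.9 15.5] 3.0
0.181 151 [ 0.462  -0.0853  0.185 ] [462.3 -85.5] [11.8 15.7] 6.5
```

View pics/w2.png

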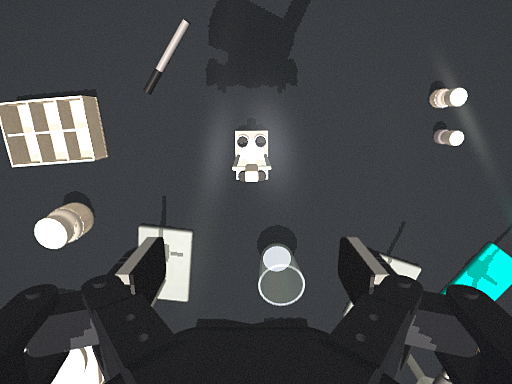

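carry_out(moves=[[[0,0,-0.1,0,0,0.8,1],[0,0,0,0,0,0.8,1],[0,0,0,0,0,0.8,1],[0,0,0,0,0,0.8,1],[0,0,0,0,0,0.8,1],[0,0,0,0,0,0.8,1],[0,0,0,0,0,0.53,1],[0,0,0,0,0,0,1]]])

```text
time: 4.17
tool_pos: [0.4589, -0.0849, 0.1403]
tool_rot: [-0.005, 0.669, 0.743, -0.002]
contact_force: [-0.1, 0.3, -1.4]
gripper_width: 0.999
```

carry_out(moves=[[[0,0,0,0,0,0,1],[0,0,0,0,0,0,1]]])

```text
time: 4.33
tool_pos: [0.4637, -0.0866, 0.148]
tool_rot: [0.001, 0.669, 0.743, 0.001]
contact_force: [0.4, -0.3, 0.5]
gripper_width: 0.996
```

```bash
python3 - <<'E'
from h import *
print(state()['tool_pos'],state()['contact_force'])
f=grab_frame('wrist');save('w3',f)
E
```

```text
[ 0.46368294 -0.0866364   0.1480481 ] [ 0.38471552 -0.27080171  0.47430888]
```

View pics/w3.png

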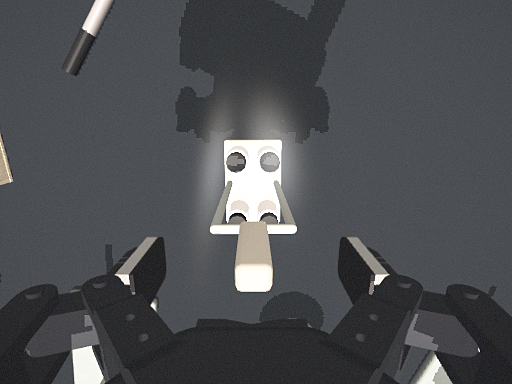

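carry_out(moves=[[[0,0,0,0,0,0,1],[0,0,0,0,0,0,1],[0,0,0,0,0,0,0],[0,0,0,0,0,0,-0.4],[0,0,0,0,0,0,-1],[0,0,0,0,0,0,-1],[0,0,0,0,0,0,-1],[0,0,0,0,0,0,-1]]])

```text
time: 5.05
tool_pos: [0.4626, -0.0863, 0.1463]
tool_rot: [-0.0, 0.669, 0.743, 0.0]
contact_force: [0.0, -0.1, -0.3]
gripper_width: 0.177
```

carry_out(moves=[[[0,0,0,0,0,0,-1],[0,0,0,0,0,0,-1],[0,0,0,0,0,0,-1],[0,0,0,0,0,0,-1]]])

```text
time: 5.38
tool_pos: [0.4626, -0.0863, 0.1461]
tool_rot: [0.0, 0.669, 0.743, 0.0]
contact_force: [0.7, 1.3, 0.3]
gripper_width: 0.181
```

```bash
python3 - <<'E'
from h import *
print(state()['tool_pos'],state()['contact_force'],state()['gripper_width'])
f=grab_frame('wrist');save('w4',f)
E
```

```text
[ 0.4626134  -0.0863127   0.14614678] [0.68423913 1.30544977 0.33575081] 0.18064103583203348
```

View pics/w4.png

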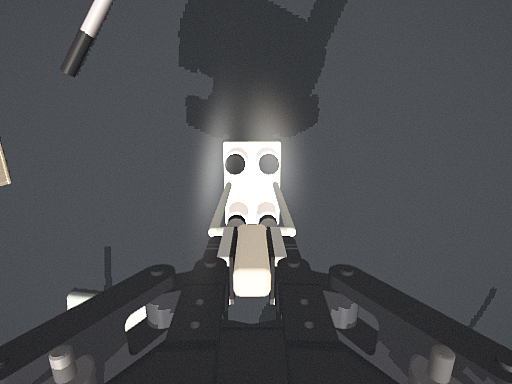

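carry_out(moves=[[[0,0,0,0,0,-0.2,-1],[0,0,0,0,0,-0.4,-1],[0,0,0.6,0,0,-0.5,-1],[0,0,0.7,0,0,-0.5,-1],[0,0,0.7,0,0,-0.5,-1],[0,0,0.7,0,0,-0.4,-1],[0,0,0.7,0,0,-0.3,-1],[0,0,0.6,0,0,-0.15,-1]]])

```text
time: 6.1
tool_pos: [0.463, -0.0866, 0.2664]
tool_rot: [0.001, 0.789, 0.615, 0.001]
contact_force: [0.1, 1.3, -2.7]
gripper_width: 0.178
```

carry_out(moves=[[[0,0,0,0,0,0,-1],[0,0,0,0,0,0,-1],[0,0,0,0,0,0,-1],[0,0,0,0,0,0,-1]]])

```text
time: 6.43
tool_pos: [0.462, -0.0862, 0.2629]
tool_rot: [-0.001, 0.788, 0.616, -0.001]
contact_force: [-0.8, 0.6, -2.9]
gripper_width: 0.181
```

```bash
python3 - <<'E'
from h import *
print(state()['tool_pos'],state()['tool_rot'],state()['contact_force'],state()['gripper_width'])
f=grab_frame('wrist');save('w5',f)
f=grab_frame('scene');save('s5',f)
E
```

```text
[ 0.46201577 -0.08616108  0.26288011] [-8.91135357e-04  7.87585571e-01  6.16204350e-01 -6.10274183e-04] [-0.76497264  0.57502063 -2.90856606] 0.1812378113853718
```

View pics/w5.png

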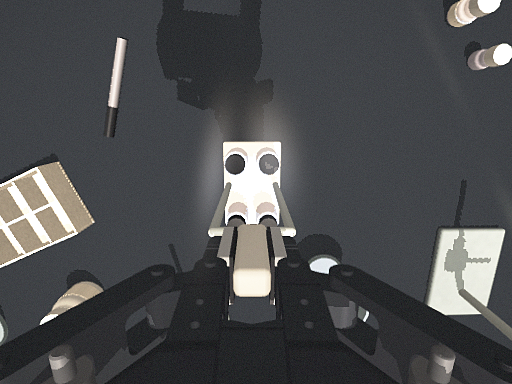

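View pics/s5.png

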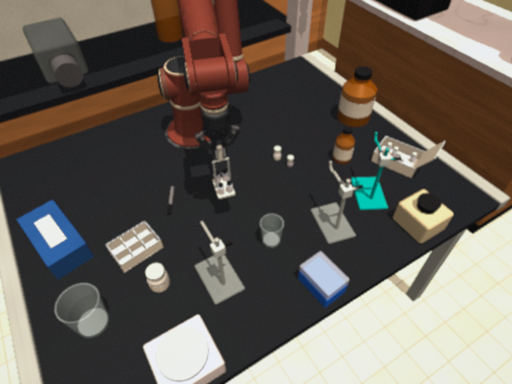

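carry_out(moves=[[[0,0,0,0.2,0.04,0,-1],[0,0,0,0.4,0.04,0,-1],[0,0,0,0.6,0.05,0,-1],[0,0,0,0.6,0.05,0,-1],[0,0,0,0.6,0.05,0,-1],[0,0,0,0.6,0.05,0,-1],[0,0,0,0.6,0.05,0,-1],[0,0,0,0.6,0.05,0,-1]]])

```text
time: 7.2
tool_pos: [0.5181, 0.0749, 0.2638]
tool_rot: [-0.0, 0.788, 0.616, -0.0]
contact_force: [0.8, -0.5, -1.2]
gripper_width: 0.18
```

carry_out(moves=[[[0,0,0,0.6,0.05,0,-1],[0,0,0,0.6,0.05,0,-1],[0,0,0,0.6,0.05,0,-1],[0,0,0,0.6,0.05,0,-1],[0,0,0,0.6,0.05,0,-1],[0,0,0,0.5,0.03,0,-1],[0,0,0,0.4,0.03,0,-1],[0,0,0,0.22,0.02,0,-1]]])

```text
time: 7.87
tool_pos: [0.5705, 0.2319, 0.2636]
tool_rot: [-0.0, 0.787, 0.617, -0.0]
contact_force: [-1.0, 0.4, -2.5]
gripper_width: 0.18
```

carry_out(moves=[[[0,0,0,0,0,0,-1],[0,0,0,0,0,0,-1],[0,0,0,0,0,0,-1],[0,0,0,0,0,0,-1]]])

```text
time: 8.2
tool_pos: [0.5704, 0.2288, 0.2642]
tool_rot: [0.0, 0.788, 0.615, -0.0]
contact_force: [-0.4, 0.1, -3.1]
gripper_width: 0.178
```

```bash
python3 - <<'E'
from h import *
s=state();print(s['tool_pos'],s['tool_rot'],s['contact_force'],s['gripper_width'])
T=tmat(s);f=grab_frame('wrist');save('w6',f);np.savez('pics/w6.npz',T=T@f['hand_eye'],tool=T,**f)
f=grab_frame('scene');save('s6',f)
tr=np.array([.6453,.2111,.2025+.0191]);print('to trough in tool shares',(tr-s['tool_pos'])@T[:3,:3]/.04)
print('jaw ang',np.degrees(np.arctan2(T[1,0],T[0,0])))
E
```

```text
[0.57036053 0.22883319 0.2641701 ] [ 1.20690206e-04  7.88185346e-01  6.15437921e-01 -1.08818453e-04] [-0.44401621  0.07320514 -3.05813732] 0.1783123840807907
to trough in tool shares [0.02450934 1.92501402 1.06435315]
jaw ang 75.96749525311309
```

View pics/w6.png

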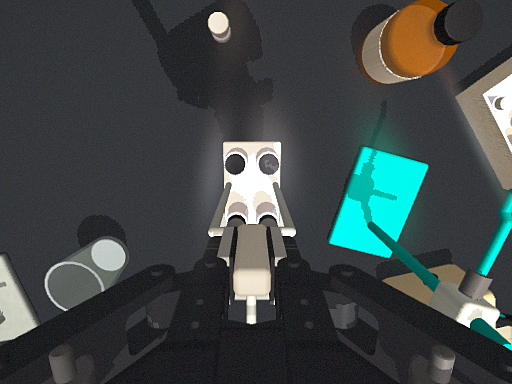

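View pics/s6.png

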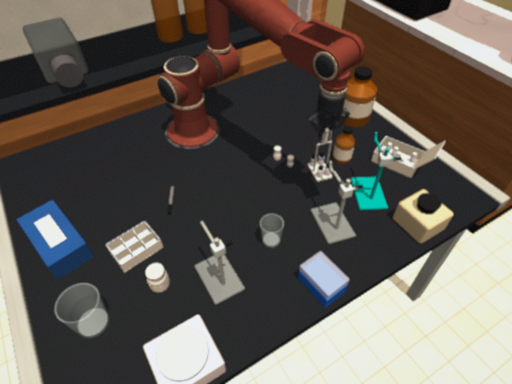

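carry_out(moves=[[[0,0,0,0,0.12,0,-1],[0,0,0,0,0.26,0,-1],[0,0,0,0.01,0.3,0,-1],[0,0,0,0.01,0.3,0,-1],[0,0,0,0,0.3,0,-1],[0,0,0,0,0.3,0,-1],[0,0,0,0,0.22,0,-1],[0,0,0,0,0.12,0,-1]]])

```text
time: 8.97
tool_pos: [0.6467, 0.2113, 0.2636]
tool_rot: [0.0, 0.788, 0.616, -0.0]
contact_force: [-0.7, 0.1, -2.3]
gripper_width: 0.178
```

carry_out(moves=[[[0,0,0,0,0,0,-1],[0,0,0,0,0,0,-1],[0,0,0,0,0,0,-1],[0,0,0,0,0,0,-1]]])

```text
time: 9.3
tool_pos: [0.6448, 0.2123, 0.2642]
tool_rot: [-0.0, 0.788, 0.616, 0.0]
contact_force: [0.1, 0.0, -1.4]
gripper_width: 0.18
```

```bash
python3 - <<'E'
from h import *
s=state();print(s['tool_pos'],s['tool_rot'],s['contact_force'],s['gripper_width'])
T=tmat(s);f=grab_frame('wrist');save('w7',f)
f=grab_frame('scene');cv2.imwrite('pics/s7.png',cv2.resize(f['frame'][110:260,270:430,::-1],(640,600),interpolation=cv2.INTER_CUBIC))
tr=np.array([.6453,.2111,.2025+.0191]);print('to trough in tool shares',(tr-s['tool_pos'])@T[:3,:3]/.04)
E
```

```text
[0.64479244 0.21228142 0.26423465] [-3.46461144e-05  7.87665526e-01  6.16103090e-01  4.39165111e-06] [ 0.13018057  0.00687747 -1.37728214] 0.18007469925392156
to trough in tool shares [-0.02566305  0.01948095  1.06586404]
```

View pics/w7.png

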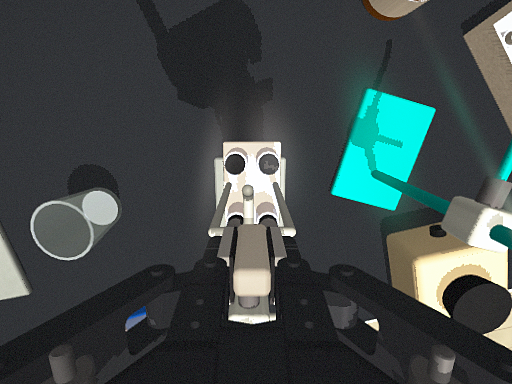

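View pics/s7.png

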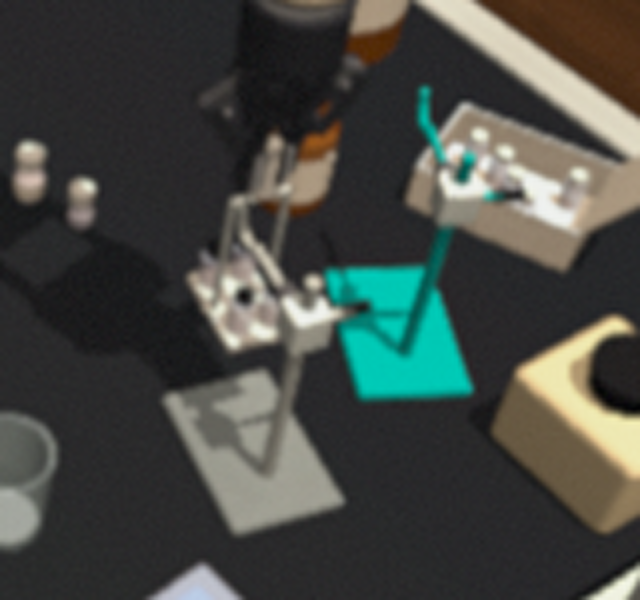

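carry_out(moves=[[[0,0,0,-0.02,0.02,0.1,-1],[0,0,0,0,0,0.16,-1],[0,0,0,0,0,0.16,-1],[0,0,0,0,0,0.16,-1],[0,0,0,0,0,0.14,-1],[0,0,0,0,0,0.1,-1],[0,0,0,0,0,0.06,-1],[0,0,0,0,0,0.02,-1]]])

```text
time: 10.07
tool_pos: [0.6455, 0.211, 0.2272]
tool_rot: [-0.0, 0.788, 0.616, -0.001]
contact_force: [0.4, 0.2, -1.6]
gripper_width: 0.179
```

carry_out(moves=[[[0,0,0,0,0,0,-1],[0,0,0,0,0,0,-1],[0,0,0,0,0,0,-1],[0,0,0,0,0,0,-1]]])

```text
time: 10.4
tool_pos: [0.646, 0.2111, 0.2287]
tool_rot: [0.0, 0.788, 0.616, 0.0]
contact_force: [0.3, -0.4, -2.1]
gripper_width: 0.183
```

carry_out(moves=[[[0,0,0,0,0,0,-1]]])

```text
time: 10.48
tool_pos: [0.6459, 0.2111, 0.2285]
tool_rot: [0.0, 0.788, 0.616, 0.0]
contact_force: [0.4, -0.1, -1.9]
gripper_width: 0.182
```

carry_out(moves=[[[0,0,0,0,0,0,-1]]])

```text
time: 10.57
tool_pos: [0.6458, 0.2111, 0.2284]
tool_rot: [0.0, 0.788, 0.616, 0.0]
contact_force: [-0.9, 0.9, -1.5]
gripper_width: 0.179
```

carry_out(moves=[[[0,0,0,0,0,0.025,-1],[0,0,0,0,0,0.025,-1],[0,0,0,0,0,0.025,-1],[0,0,0,0,0,0.025,-1],[0,0,0,0,0,0,-1],[0,0,0,0,0,0,-1]]])

```text
time: 11.07
tool_pos: [0.6457, 0.211, 0.2239]
tool_rot: [-0.0, 0.788, 0.616, -0.0]
contact_force: [-0.3, 0.2, -2.2]
gripper_width: 0.175
```

carry_out(moves=[[[0,0,0,0,0,0.025,-1],[0,0,0,0,0,0,-1],[0,0,0,0,0,0,-1]]])

```text
time: 11.32
tool_pos: [0.6457, 0.2111, 0.223]
tool_rot: [-0.0, 0.788, 0.616, -0.0]
contact_force: [-0.2, 0.3, -2.4]
gripper_width: 0.176
```

carry_out(moves=[[[0,0,0,0,0,0.025,-1],[0,0,0,0,0,0,-1],[0,0,0,0,0,0,-1]]])

```text
time: 11.57
tool_pos: [0.6457, 0.211, 0.222]
tool_rot: [-0.0, 0.788, 0.616, -0.0]
contact_force: [0.5, 0.2, -1.9]
gripper_width: 0.18
```

carry_out(moves=[[[0,0,0,0,0,0.015,-1],[0,0,0,0,0,0,-1],[0,0,0,0,0,0,-1]]])

```text
time: 11.82
tool_pos: [0.6458, 0.2111, 0.2216]
tool_rot: [0.0, 0.788, 0.616, 0.0]
contact_force: [-0.6, 0.0, -1.5]
gripper_width: 0.178
```

carry_out(moves=[[[0,0,0,0,0,0.015,-1],[0,0,0,0,0,0,-1],[0,0,0,0,0,0,-1]]])

```text
time: 12.07
tool_pos: [0.6458, 0.2111, 0.2212]
tool_rot: [0.0, 0.788, 0.616, 0.0]
contact_force: [-0.6, 0.2, -1.6]
gripper_width: 0.178
```

carry_out(moves=[[[0,0,0,0,0,0.015,-1],[0,0,0,0,0,0,-1],[0,0,0,0,0,0,-1]]])

```text
time: 12.32
tool_pos: [0.6459, 0.2111, 0.2207]
tool_rot: [0.0, 0.788, 0.616, 0.0]
contact_force: [-0.1, 0.4, -0.0]
gripper_width: 0.178
```

carry_out(moves=[[[0,0,0,0,0,0.015,-1],[0,0,0,0,0,0,-1],[0,0,0,0,0,0,-1]]])

```text
time: 12.57
tool_pos: [0.6459, 0.2111, 0.2202]
tool_rot: [0.0, 0.788, 0.616, 0.0]
contact_force: [0.1, -0.2, 1.5]
gripper_width: 0.181
```

carry_out(moves=[[[0,0,0,0,0,0.015,-1],[0,0,0,0,0,0,-1],[0,0,0,0,0,0,-1]]])

```text
time: 12.82
tool_pos: [0.6459, 0.2111, 0.2196]
tool_rot: [0.0, 0.788, 0.616, 0.0]
contact_force: [-1.2, -0.7, 2.7]
gripper_width: 0.177
```

carry_out(moves=[[[0,0,0,0,0,0.015,-1],[0,0,0,0,0,0,-1],[0,0,0,0,0,0,-1]]])

```text
time: 13.07
tool_pos: [0.6459, 0.2111, 0.219]
tool_rot: [0.0, 0.788, 0.616, 0.0]
contact_force: [-0.4, 0.1, 4.9]
gripper_width: 0.18
```

carry_out(moves=[[[0,0,0,0,0,0.015,-1],[0,0,0,0,0,0,-1],[0,0,0,0,0,0,-1],[0,0,0,0,0,0,-1]]])

```text
time: 13.4
tool_pos: [0.646, 0.2111, 0.2186]
tool_rot: [0.0, 0.788, 0.616, 0.0]
contact_force: [-1.5, 0.2, 5.5]
gripper_width: 0.176
```

carry_out(moves=[[[0,0,0,0,0,0.003,-1],[0,0,0,0,0,0,-1],[0,0,0,0,0,0,-1],[0,0,0,0,0,0,-1]]])

```text
time: 13.73
tool_pos: [0.646, 0.2111, 0.2185]
tool_rot: [0.0, 0.788, 0.616, 0.0]
contact_force: [-2.5, -0.3, 4.7]
gripper_width: 0.177
```

carry_out(moves=[[[0,0,0,0,0,0,-1],[0,0,0,0,0,0,-1]]])

```text
time: 13.9
tool_pos: [0.646, 0.2111, 0.2184]
tool_rot: [0.0, 0.788, 0.616, 0.0]
contact_force: [-2.0, -0.2, 5.7]
gripper_width: 0.177
```

```bash
python3 - <<'E'
from h import *
s=state();print(s['tool_pos'],s['contact_force'],s['ft_torque'],s['gripper_width'])
f=grab_frame('wrist');save('w8',f)
f=grab_frame('scene');cv2.imwrite('pics/s8.png',cv2.resize(f['frame'][110:260,270:430,::-1],(640,600),interpolation=cv2.INTER_CUBIC))
E
```

```text
[0.64595304 0.21112857 0.21844711] [-1.9754213  -0.18189874  5.6513534 ] [-0.08878843  0.29830296  0.04643803] 0.1772809733034771
```

View pics/w8.png

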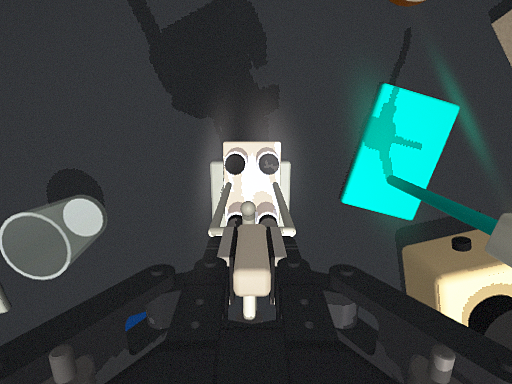

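View pics/s8.png

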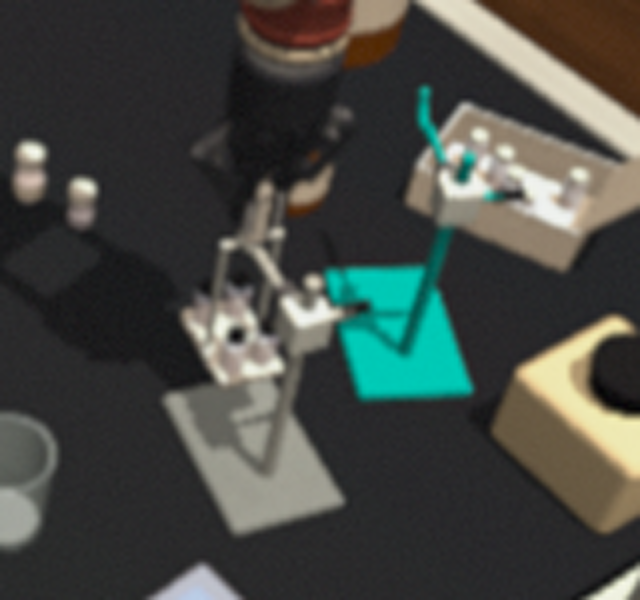

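carry_out(moves=[[[0,0,0,0,0,0.015,-1],[0,0,0,0,0,0,-1],[0,0,0,0,0,0,-1],[0,0,0,0,0,0,-1]]])

```text
time: 14.33
tool_pos: [0.646, 0.2111, 0.2181]
tool_rot: [0.0, 0.788, 0.616, 0.0]
contact_force: [-1.9, -0.7, 6.3]
gripper_width: 0.178
```

carry_out(moves=[[[0,0,0,0,0,0,-1],[0,0,0,0,0,0,-1],[0,0,0,0,0,0,-1]]])

```text
time: 14.58
tool_pos: [0.646, 0.2111, 0.2181]
tool_rot: [0.0, 0.788, 0.616, 0.0]
contact_force: [-2.2, -1.0, 6.0]
gripper_width: 0.18
```

carry_out(moves=[[[0,0,0,0,0,0,-1],[0,0,0,0,0,0,-1]]])

```text
time: 14.75
tool_pos: [0.646, 0.2111, 0.2182]
tool_rot: [0.0, 0.788, 0.616, 0.0]
contact_force: [-1.1, -0.5, 5.7]
gripper_width: 0.178
```

carry_out(moves=[[[0,0,0,0,0,-0.015,-1],[0,0,0,0,0,-0.015,-1],[0,0,0,0,0,-0.015,-1],[0,0,0,0,-0.01,-0.01,-1],[0,0,0,0,0,0,-1],[0,0,0,0,0,0,-1]]])

```text
time: 15.25
tool_pos: [0.6457, 0.2111, 0.2193]
tool_rot: [0.0, 0.788, 0.616, 0.0]
contact_force: [0.7, -0.3, 2.8]
gripper_width: 0.176
```

carry_out(moves=[[[0,0,0,0,0,0,-1],[0,0,0,0,0,0,-1]]])

```text
time: 15.42
tool_pos: [0.6457, 0.2111, 0.2194]
tool_rot: [0.0, 0.788, 0.616, 0.0]
contact_force: [1.2, -0.7, 3.0]
gripper_width: 0.177
```

carry_out(moves=[[[0,0,0,0,0,0,-1]]])

```text
time: 15.5
tool_pos: [0.6456, 0.2111, 0.2194]
tool_rot: [0.0, 0.788, 0.616, 0.0]
contact_force: [1.9, -0.8, 3.0]
gripper_width: 0.18
```

carry_out(moves=[[[0,0,0,0,0.004,-0.015,-1],[0,0,0,0,0,-0.01,-1],[0,0,0,0,0,0,-1],[0,0,0,0,0,0,-1],[0,0,0,0,0,0,-1]]])

```text
time: 15.92
tool_pos: [0.6455, 0.2111, 0.2201]
tool_rot: [0.0, 0.788, 0.616, -0.0]
contact_force: [3.1, -0.2, 1.5]
gripper_width: 0.177
```

carry_out(moves=[[[0,0,0,0,0,0,-1]]])

```text
time: 16.0
tool_pos: [0.6455, 0.2111, 0.2202]
tool_rot: [0.0, 0.788, 0.616, -0.0]
contact_force: [2.0, -1.1, 0.7]
gripper_width: 0.178
```

carry_out(moves=[[[0,0,0,0,0,0,-1]]])

```text
time: 16.08
tool_pos: [0.6455, 0.2111, 0.2202]
tool_rot: [-0.0, 0.788, 0.616, -0.0]
contact_force: [1.9, -0.2, 0.9]
gripper_width: 0.182
```

carry_out(moves=[[[0,0,0,0,0.008,-0.008,-1],[0,0,0,0,0,0,-1],[0,0,0,0,0,0,-1],[0,0,0,0,0,0,-1]]])

```text
time: 16.42
tool_pos: [0.6456, 0.211, 0.2204]
tool_rot: [-0.0, 0.788, 0.616, -0.0]
contact_force: [0.2, -0.8, 0.8]
gripper_width: 0.184
```

carry_out(moves=[[[0,0,0,0,0,0,-1]]])

```text
time: 16.5
tool_pos: [0.6455, 0.2111, 0.2204]
tool_rot: [-0.0, 0.788, 0.616, -0.0]
contact_force: [1.5, 0.5, 0.0]
gripper_width: 0.179
```

carry_out(moves=[[[0,0,0,0,0,0,-1]]])

```text
time: 16.58
tool_pos: [0.6456, 0.2111, 0.2205]
tool_rot: [-0.0, 0.788, 0.616, -0.0]
contact_force: [1.5, -0.2, 0.6]
gripper_width: 0.176
```

carry_out(moves=[[[0,0,0,0,0,0,-0.6],[0,0,0,0,0,0,-0.55],[0,0,0,0,0,0,-0.45],[0,0,0,0,0,0,-0.3],[0,0,0,0,0,0,-0.1],[0,0,0,0,0,0,0.1],[0,0,0,0,0,0,0.2],[0,0,0,0,0,0,0.2]]])

```text
time: 17.25
tool_pos: [0.6458, 0.2111, 0.2207]
tool_rot: [-0.0, 0.788, 0.616, -0.0]
contact_force: [0.6, 0.1, 0.5]
gripper_width: 0.6
```

```bash
python3 - <<'E'
from h import *
s=state();print(s['time'],s['tool_pos'],s['contact_force'],s['gripper_width'])
f=grab_frame('wrist');save('w9',f)
E
```

```text
17.25 [0.64580693 0.2110562  0.22070966] [0.612922   0.09538038 0.52130382] 0.5999167533125653
```

View pics/w9.png

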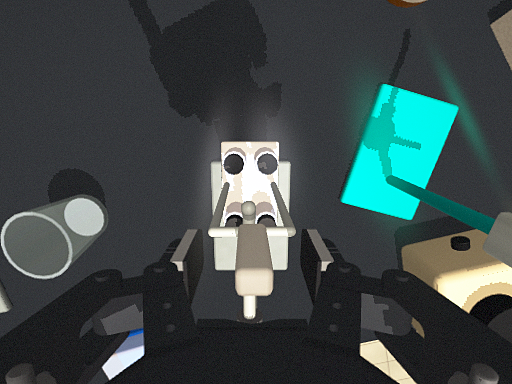

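carry_out(moves=[[[0,0,0,0,0,-0.1,0.2],[0,0,0,0,0,-0.3,0.2],[0,0,0,0,0,-0.5,0.2],[0,0,0,0,0,-0.6,0.2],[0,0,0,0,0,-0.6,0.2],[0,0,0,0,0,-0.6,0.2],[0,0,0,0,0,-0.6,0.2],[0,0,0,0,0,-0.4,0.2]]])

```text
time: 17.97
tool_pos: [0.6463, 0.2112, 0.3737]
tool_rot: [0.001, 0.788, 0.616, 0.002]
contact_force: [0.1, -0.2, 1.2]
gripper_width: 0.601
```

carry_out(moves=[[[0,0,0,0,-0.4,0,0.2],[0,0,0,0,-0.5,0,0.2],[0,0,0,0,-0.5,0,0.2],[0,0,0,0,-0.3,0,0.2],[0,0,0,0,0,0,0.2],[0,0,0,0,0,0,0.2],[0,0,0,0,0,0,0.2],[0,0,0,0,0,0,0.2]]])

```text
time: 18.63
tool_pos: [0.5805, 0.2271, 0.3686]
tool_rot: [0.0, 0.788, 0.616, -0.0]
contact_force: [0.6, 0.8, 0.3]
gripper_width: 0.602
```

carry_out(moves=[[[0,0,0,0,0,0,0.2],[0,0,0,0,0,0,0.2],[0,0,0,0,0,0,0.2],[0,0,0,0,0,0,0.2],[0,0,0,0,0,0,0.2],[0,0,0,0,0,0,0.2],[0,0,0,0,0,0,0.2],[0,0,0,0,0,0,0.2]]])

```text
time: 19.3
tool_pos: [0.5798, 0.2275, 0.3687]
tool_rot: [0.0, 0.788, 0.616, 0.0]
contact_force: [-0.0, 0.1, 0.3]
gripper_width: 0.6
```

```bash
cat > chk.py <<'E'
from h import *
import sys
s=state();T=tmat(s);f=grab_frame('wrist');save('w'+sys.argv[1],f);W=cloud(f,T@f['hand_eye'])
g=grab_frame('scene');cv2.imwrite('pics/s%s.png'%sys.argv[1],cv2.resize(g['frame'][110:260,270:430,::-1],(640,600),interpolation=cv2.INTER_CUBIC))
print(s['time'],s['tool_pos'],s['contact_force'])
O=np.array([.7355,.1885]);a=np.radians(-14.05);e=np.array([np.cos(a),np.sin(a)]);n=np.array([-e[1],e[0]])
w=W.reshape(-1,3);w=w[np.isfinite(w[:,0])]
w=np.c_[(w[:,:2]-O)@e,(w[:,:2]-O)@n,w[:,2]]
w=w[(abs(w[:,0]+.093)<.06)&(abs(w[:,1])<.045)]
for nm,lo,hi in [('tray',.07,.09),('caps',.12,.14),('bar',.195,.212),('stem top',.25,.27)]:
    q=w[(w[:,2]>lo)&(w[:,2]<hi)]
    if nm=='bar': q=q[(abs(q[:,1])>.008)]
    if len(q)>2:
        r=cv2.minAreaRect((q[:,:2]*1000).astype(np.float32));print(nm,len(q),q.mean(0).round(4),np.round(r[0],1),np.round(r[1],1),round(r[2],1),q[:,2].max())
E
python3 chk.py 10
```

```text
19.3 [0.57982992 0.22746288 0.36874801] [-0.01670119  0.05059684  0.30575241]
tray 940 [-0.1016 -0.001   0.0841] [-95.5  -1.5] [55.7 78.7] 89.9 0.08996819485466007
caps 469 [-0.0989 -0.001   0.1276] [-96.1  -0.8] [65.1 51.2] 3.0 0.13971168266636952
bar 188 [-0.092   0.0016  0.2051] [-75.1 -10. ] [44.9 70.2] 59.7 0.2086130308355298
stem top 243 [-0.0948  0.0015  0.2582] [-93.1   1.6] [13.  14.7] 1.0 0.2620147923149386
```

View pics/w10.png

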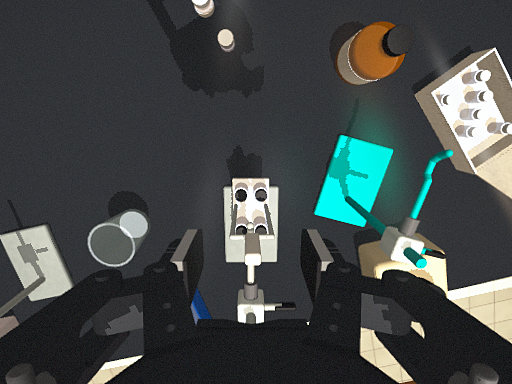

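View pics/s10.png

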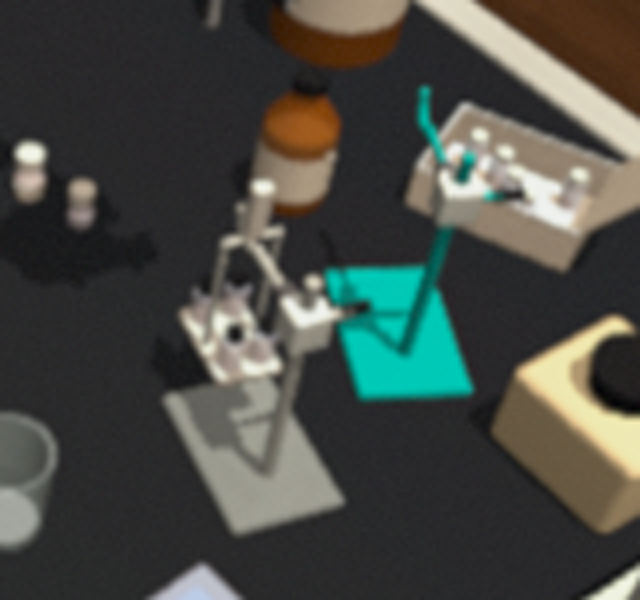

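carry_out(moves=[[[0,0,0,0,0,0,0.2],[0,0,0,0,0,0,0.2],[0,0,0,0,0,0,0.2],[0,0,0,0,0,0,0.2],[0,0,0,0,0,0,0.2],[0,0,0,0,0,0,0.2],[0,0,0,0,0,0,0.2],[0,0,0,0,0,0,0.2]]])

```text
time: 20.07
tool_pos: [0.5798, 0.2274, 0.3687]
tool_rot: [0.0, 0.788, 0.616, -0.0]
contact_force: [0.3, 0.9, 0.7]
gripper_width: 0.597
```

```bash
python3 chk.py 11; python3 chk.py 12; python3 chk.py 13
```

```text
20.0667 [0.57984199 0.22743235 0.36868953] [0.28185743 0.91588303 0.74263695]
tray 934 [-0.1017 -0.0011  0.084 ] [-96.4  -1.5] [76.8 55.5] 0.0 0.08990429571519848
caps 465 [-0.0991 -0.001   0.1275] [-96.1  -0.6] [65.2 51. ] 2.3 0.13849679617595656
bar 190 [-0.092   0.0012  0.2051] [-75.4  -9.8] [45.  69.9] 59.4 0.20889505515634682
stem top 243 [-0.0948  0.0015  0.2582] [-93.1   1.6] [13.4 14.7] 0.8 0.2612638224939357
20.1667 [0.57983096 0.22742842 0.36872136] [-0.66401026  0.72845522  0.0181236 ]
tray 936 [-0.1015 -0.0011  0.0841] [-96.3  -1.4] [77.2 55.4] 0.6 0.08992789610485902
caps 467 [-0.0991 -0.001   0.1275] [-95.7  -0.6] [64.9 50.8] 1.0 0.13932591707819142
bar 189 [-0.092   0.0016  0.2052] [-75.5  -9.8] [45.1 70.2] 59.3 0.2097134149192868
stem top 243 [-0.0948  0.0014  0.2582] [-92.8   1.6] [13.6 14.7] 0.5 0.2617787935431104
20.2667 [0.57985576 0.22745691 0.36868244] [-0.35919569  0.0240244  -0.27222634]
tray 942 [-0.1017 -0.0011  0.0841] [-96.3  -1.4] [76.8 55.7] 0.2 0.08995693632296953
caps 470 [-0.0992 -0.0009  0.1275] [-95.8  -0.5] [65.3 50.9] 1.3 0.139803993512286
bar 187 [-0.092   0.0014  0.2053] [-75.4  -9.7] [44.9 70.3] 59.3 0.20897116393458148
stem top 240 [-0.0948  0.0015  0.2583] [-93.1   1.6] [12.9 14.8] 0.6 0.26147559849837787
```

carry_out(moves=[[[0,0,0,0,0,0,0.2],[0,0,0,0,0,0,0.2],[0,0,0,0,0,0,0.2],[0,0,0,0,0,0,0.2],[0,0,0,0,0,0,0.2],[0,0,0,0,0,0,0.2],[0,0,0,0,0,0,0.2],[0,0,0,0,0,0,0.2]]])

```text
time: 21.03
tool_pos: [0.5798, 0.2274, 0.3687]
tool_rot: [0.0, 0.788, 0.616, -0.0]
contact_force: [-0.6, -0.2, 0.8]
gripper_width: 0.599
```

```bash
python3 chk.py 14;python3 chk.py 15; python3 -c "
import cv2,numpy as np
a=[cv2.imread('pics/w%d.png'%i).astype(int)[170:290,210:290] for i in (10,11,13,14,15)]
print([abs(x-a[-1]).mean().round(2) for x in a])"
```

```text
21.0333 [0.57983542 0.22743419 0.36871318] [-0.59143144 -0.24461955  0.82056592]
tray 937 [-0.1016 -0.0012  0.084 ] [-96.3  -1.4] [55.7 76.9] 89.8 0.08994678967948572
caps 466 [-0.099  -0.0009  0.1275] [-96.   -0.6] [64.6 51. ] 2.5 0.13959511579370687
bar 192 [-0.092   0.0014  0.2051] [-75.4  -9.9] [44.9 70. ] 59.4 0.21013781026653772
stem top 245 [-0.0948  0.0014  0.2582] [-93.2   1.6] [13.3 14.7] 0.6 0.2618452413794925
21.1333 [0.57983124 0.22745805 0.36871868] [-0.16184521  0.02352106 -0.09480102]
tray 938 [-0.1016 -0.001   0.0841] [-96.4  -1.4] [76.8 55.5] 0.3 0.08994453286169352
caps 463 [-0.0992 -0.001   0.1276] [-95.4  -0.6] [51.  65.2] 89.6 0.13947864534802923
bar 190 [-0.0917  0.0012  0.2053] [-75. -10.] [45.1 70.8] 60.0 0.20972751996922312
stem top 241 [-0.0948  0.0015  0.2584] [-93.2   1.6] [13.  14.8] 1.1 0.26172421885710173
[np.float64(3.0), np.float64(2.89), np.float64(2.86), np.float64(2.86), np.float64(0.0)]
```

```bash
python3 -c "
from plant import ticket
print(ticket.job_done())"
```

```text
the job is handed in; nothing more can be done
None
```

The vial carrier is hanging on the sprung hook, released and still, and I have handed the job in at about 21 s of the 62 s allowed. No verdict was reported.

- **Finding the hook:** the sprung hook was on the grey stand to the robot's left. By wrist camera its trough was about 202 mm up; on lowering, the bar touched at about that height.
- **Hanging and tug:** I gripped the stem across its y faces, passed the loop over the tip and lowered the bar into the trough. I then pulled down with about 5 to 6 N for over a second. With the carrier's weight of about 2 N, the load on the hook was about 7 to 8 N. The force was only read at the end of each move; the highest reading was 6.3 N, so about 8.5 N on the hook.
- **Release:** I eased off to almost no vertical force, opened the gripper and backed away. It ended about 15 cm above the trough and well clear of everything.
- **Last checks:** five looks over the last second or so agreed to within about 1 mm, so the carrier was at rest.
    - The stem top was at about x = -93, y = +1.6 mm in the stand's frame.
    - The tilt was only about 1 to 2 degrees.
    - In the last pictures the bystanders in view looked untouched; I did not measure them.
- **What disagreed:**
    - The top and scene cameras differed by about 5 mm on the carrier's position, so I used the wrist camera for it.
    - A sideways force of up to 3 N showed during the tug and easing off. It looked like friction, and I mostly relieved it before letting go (about 1 N remained).

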